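Unclip the marked seedling cassette and hold it over the light plate

TASK

A red marker stands at the end of one of the two docks: the seedling cassette in that dock is due for inspection. Pinch its two green side catches in together while it is still seated, lift it out, and hold it level and still over the middle of the lit plate, about 10 cm above it. Finish while still holding it there with the catches pinched; leave the other cassette seated and do not disturb the markers, the magnifier or the jar.

Things in the scene. Friction and masses are not known exactly. Their poses are not given: they have to be found in the camera images.
- cassette_a: Seedling cassette in dock a: pale box 102 mm long (its x) x 40 mm wide (26 mm at the middle) x 44 mm high; on top at each end (x = +-34 mm) a white plug with sprout, 34 mm across, 22 mm tall. About 0.2 kg. Origin: centre of its underside, 6 mm above the table while seated; z up. The green catches at the middle of its long sides (+-y) lock it down; pinched, they also carry it.
- cassette_a_tabs (a point): Point midway between the upper tabs of cassette_a's two green catches, 52 mm above its underside. Each tab is upright, 26 mm wide (cassette x), 6 mm thick, free to the fingers from 23 to 66 mm above the underside. Over the outer faces (cassette y): 56 mm at rest, 42 mm fully pinched. Barbs below hold 3 mm under the dock's orange ledges until both are pressed in.
- dock_a: Dock a, fixed: grey tray 120 mm long (x) x 92 mm wide (y); orange ledges along both long sides with tops 28 mm above the table, end walls (at x = +-56 mm) 38 mm high. Origin: centre of its underside on the table. Its x and y axes are those of the cassette seated in it. The cassette has 1 mm of play sideways.
- cassette_a_left (a joint): Inward travel of the left (+y) catch of cassette_a: 0 at rest, 0.007 m fully pressed against its stop; free of the ledge beyond 0.003 to 0.004 m. A spring pushes it out with 2.5 N at rest, 6 N fully in.
- cassette_a_right (a joint): Inward travel of the right (-y) catch of cassette_a: 0 at rest, 0.007 m fully pressed against its stop; free of the ledge beyond 0.003 to 0.004 m. A spring pushes it out with 2.5 N at rest, 6 N fully in.
- cassette_b: Seedling cassette in dock b: pale box 102 mm long (its x) x 40 mm wide (26 mm at the middle) x 44 mm high; on top at each end (x = +-34 mm) a white plug with sprout, 34 mm across, 22 mm tall. About 0.2 kg. Origin: centre of its underside, 6 mm above the table while seated; z up. The green catches at the middle of its long sides (+-y) lock it down; pinched, they also carry it.
- cassette_b_tabs (a point): Point midway between the upper tabs of cassette_b's two green catches, 52 mm above its underside. Each tab is upright, 26 mm wide (cassette x), 6 mm thick, free to the fingers from 23 to 66 mm above the underside. Over the outer faces (cassette y): 56 mm at rest, 42 mm fully pinched. Barbs below hold 3 mm under the dock's orange ledges until both are pressed in.
- dock_b: Dock b, fixed: grey tray 120 mm long (x) x 92 mm wide (y); orange ledges along both long sides with tops 28 mm above the table, end walls (at x = +-56 mm) 38 mm high. Origin: centre of its underside on the table. Its x and y axes are those of the cassette seated in it. The cassette has 1 mm of play sideways.
- cassette_b_left (a joint): Inward travel of the left (+y) catch of cassette_b: 0 at rest, 0.007 m fully pressed against its stop; free of the ledge beyond 0.003 to 0.004 m. A spring pushes it out with 2.5 N at rest, 6 N fully in.
- cassette_b_right (a joint): Inward travel of the right (-y) catch of cassette_b: 0 at rest, 0.007 m fully pressed against its stop; free of the ledge beyond 0.003 to 0.004 m. A spring pushes it out with 2.5 N at rest, 6 N fully in.
- plate: Lit inspection plate, fixed: flat aluminium panel 150 mm (x) x 130 mm (y) with a glowing cream-white top 14 mm above the table. Origin: centre of its underside on the table.
- marker_red: Loose red marker: a pin 55 mm tall with a round foot 22 mm across and a red ball on top. Stands about 78 mm from the centre of one of the two docks, just beyond its end that is farther from the robot (the dock's +x end). It marks that dock's cassette as the one to take. Origin: centre of its underside.
- marker_blue: Loose blue marker: a pin 55 mm tall with a round foot 22 mm across and a blue ball on top. Stands about 78 mm from the centre of one of the two docks, just beyond its end that is farther from the robot (the dock's +x end). It marks the dock whose cassette stays. Origin: centre of its underside.
- magnifier: Loose black hand magnifier lying flat, 190 mm long, 20 mm high, ring 96 mm across; bystander. Origin: underside, on the long axis, 26 mm from the middle of the handle towards the ring; ring centre 75 mm along +x.
- jar: Loose lidded jar, 60 mm across, 80 mm tall, green lid; bystander. Origin: centre of its underside.
Things that resemble listed ones, but are neither listed nor needed, are in the scene too. Leave any yellow look-alike of the dock_a alone. Of the things that look like the plate, take the one that is farthest from the robot's base at the start.

How it is judged:
On the way:
1. both catches of the red-marked cassette are pinched in while it is still seated (((horizontal distance between marker_red and dock_a below 0.1 m and value of joint each of cassette_a_left, cassette_a_right above 0.003 m and z of cassette_a in the frame of dock_a below 0.01 m and horizontal distance between cassette_a and dock_a below 0.006 m) or (horizontal distance between marker_red and dock_b below 0.1 m and value of joint each of cassette_b_left, cassette_b_right above 0.003 m and z of cassette_b in the frame of dock_b below 0.01 m and horizontal distance between cassette_b and dock_b below 0.006 m))), for 0.1 s.
At the end, for the whole second after the job is handed in: The red-marked cassette hangs in the fingers, both catches in over 3 mm, origin within 45 mm of the plate's centre in plan, underside 65 to 190 mm above the table, tilt under 0.2 rad, under 0.03 m/s, touching no plate, dock or bystander; the other cassette is seated (((horizontal distance between marker_red and dock_a below 0.1 m and value of joint each of cassette_a_left, cassette_a_right above 0.003 m and horizontal distance between cassette_a and plate below 0.045 m and height (world z) of cassette_a between 0.065 and 0.19 m and angle between cassette_a's own z axis and vertical below 0.2 rad and contact force between cassette_a and the fingers above 2 N and linear speed of cassette_a below 0.03 m/s and contact force between cassette_a and plate below 0.1 N and contact force between cassette_a and dock_a below 0.1 N and contact force between cassette_a and dock_b below 0.1 N and contact force between cassette_a and magnifier below 0.1 N and contact force between cassette_a and jar below 0.1 N and distance between cassette_b and dock_b below 0.01 m) or (horizontal distance between marker_red and dock_b below 0.1 m and value of joint each of cassette_b_left, cassette_b_right above 0.003 m and horizontal distance between cassette_b and plate below 0.045 m and height (world z) of cassette_b between 0.065 and 0.19 m and angle between cassette_b's own z axis and vertical below 0.2 rad and contact force between cassette_b and the fingers above 2 N and linear speed of cassette_b below 0.03 m/s and contact force between cassette_b and plate below 0.1 N and contact force between cassette_b and dock_a below 0.1 N and contact force between cassette_b and dock_b below 0.1 N and contact force between cassette_b and magnifier below 0.1 N and contact force between cassette_b and jar below 0.1 N and distance between cassette_a and dock_a below 0.01 m))); the arm keeps its last pose, push and grip.
It fails at once if the other cassette is pinched or shifted by more than 8 mm ((horizontal distance between marker_red and dock_a below 0.1 m and (distance of cassette_b from where it was at the start of the episode above 0.008 m or value of joint any of cassette_b_left, cassette_b_right above 0.003 m)) or (horizontal distance between marker_red and dock_b below 0.1 m and (distance of cassette_a from where it was at the start of the episode above 0.008 m or value of joint any of cassette_a_left, cassette_a_right above 0.003 m))).
It fails at once if a marker, the magnifier or the jar is moved by more than 15 mm or a marker or the jar tipped over (distance of any of marker_red, marker_blue, magnifier, jar from where it was at the start of the episode above 0.015 m or angle between any of marker_red, marker_blue, jar's own z axis and vertical above 0.5 rad).
It also fails if it takes over 48 s, if anything falls off the work surface, if the arm or the gripper's body presses on something with over 40 N, if the wrist force passes 120 N, or if a joint passes its speed limit or range.

ROBOT

A 6-joint arm with a two-finger parallel gripper is mounted at the origin on the work surface. World frame = base frame: x ahead of the robot, y to its left, z up, the work surface at z = 0. Lengths are in m, angles in rad, forces in N, time in s.
With the tool pointing down it reaches from about 0.275 to 1 m from the base axis. Payload 8.4 kg.
Tool frame: the origin (TCP) lies at the very end of the fingers, on their centre line; the grasp point (between the pads) lies 19 mm behind it; x points along the fingers, y is the direction in which the jaws open and shut, and the axes are right-handed (so a half turn about x gives the same grasp; the last joint's range is limited). The gripper opens to 85 mm and grips with 20 to 120 N. Pads are 22 mm wide; open, the fingers measure 114 mm over their backs; the gripper's body (76 mm by 85 mm) begins 54 mm behind the grasp point. The pads swing forward as they close: fully open they stand 13 mm farther back than shut.
Start: joints at [1.283, 0.353, 1.633, -0, 1.155, -0.002], TCP at [0.176, 0.6, 0.231] pointing down, gripper open.
Joint ranges: [-2.63, 2.63], [-0.92, 2.1], [0.06, 2.66], [-1.3, 4.44], [0, 2.69], [-3.02, 3.02]. Speed limits (rad/s): [2.22, 2.22, 2.79, 3.14, 3.14, 3.14].

INTERFACE

Orientations are given as [roll, pitch, yaw] about the fixed x, y, z axes, in that order (R = Rz(yaw) Ry(pitch) Rx(roll)).
In Python, from cell import state, snapshot, hand_in, find_in, place_of gives the robot as it stands.
- The arm moves only by the shell command python3 -m inch 'ROWS' [OPENING] [FORCE]. ROWS is text: rows parted by semicolons, each of 4 numbers parted by spaces: the shift along the world's x, y, z in cm, then the turn about the world's z in rad. A call has exactly 5 rows; each row is the pose to reach, as a shift and turn from the pose measured when the call began; what a row does not reach only later rows make up. A row lasts 1/8 s, in which the tool goes at most 62.5 mm and 10.7 degrees, less where a joint would pass 70% of its speed; a pose out of reach is approached as far as the arm can. A call with a gripper value outside its range is refused whole. OPENING is the closure, from -1 (fully open) to 1 (shut), set as the call begins (- or left out, the last holds). The fingers move at their own pace and stop on an object; FORCE is the grip in N (left out, the last holds). Time passes only in rows, so rows that repeat a pose let the fingers close, or fill a call up. It gives the time, the measured TCP pose, the force and the opening at its end, in the units of the state.
- state(): the state, without advancing time (a new reading comes with each control period).
- snapshot(name): name is "scene" or "side" or "wrist"; returns a dict with "color" (420x560x3 uint8, red, green, blue), "vfov" (degrees; the focal length in pixels is half the picture's height over the tangent of half this angle, whatever the lens; pixels are square), "cx", "cy" (the principal point, pixels), "origin" and "rotation" of the camera in the world. Camera axes: x right, y up, looking along -z (the intrinsics and any distortion apply to the point x, -y, -z); pixel columns grow to the right and rows downward; lengths in m; the calibration is good to about 2 mm. A picture is of the moment at which its call begins. There is no depth.
- hand_in(): hands the job in, once; it reports no verdict.
Trained networks look in the newest picture that a camera, given by its name, has taken for a name from the list of things; names that differ only in an ending like _2 or _b are one class to them, and where a whole thing is asked for, a point or a joint stands for the part that bears it (a point fixed in the world has none). Each returns a list of dicts, best first, with "p" (0 to 1); they miss things now and then, are a little off and sometimes report something else, mostly with a low value. They report only what shows in the picture. A call takes as long as a camera call. They do not tell look-alikes from the thing itself.
- find_in(query, camera): "point" ([x, y, z] in m, in world coordinates, good to about 4 mm: the middle of the surface that is visible of it).
- place_of(query, camera): "point" ([x, y, z] in m, in world coordinates, good to about 4 mm: a listed point, or the origin of a listed thing).
The state is a dict: "t": time; "joint_positions": joint angles; "qvel": joint speeds; "joint_torque": joint torques, N m; "tool_pos": TCP position; "ee_rot": TCP orientation; "wrist_force": force on the tool from outside, world axes, zero at the start; "ft_torque": the same for the moment, N m; "grip_width": finger opening in m.
Only numpy, scipy, OpenCV 4.12 (cv2) and the standard library are available. Lean on these libraries where they do the work, as an engineer would, in place of code of your own. Each camera call takes 0.05 s, during which the arm holds its last target. There are 200 camera calls.

## Working session

There is one attempt and no reset: what is moved stays moved. The work goes in short steps, Python scripts to look and compute and a shell command to move; the robot and the scene stay as the last step left them, time stands still between calls to the robot, and variables do not carry over. Pictures are saved under pics/ and viewed, about 8 in all and at most 12, crops included, and the job is handed in when it is done.

```bash
mkdir -p pics; ls; cat > h.py <<'E'
import numpy as np, cv2
from cell import state, snapshot, hand_in, find_in, place_of
def proj(s,p):
    c=np.array(s["rotation"]).T@(np.array(p)-np.array(s["origin"]));f=210/np.tan(np.radians(s["vfov"])/2)
    return s["cx"]+f*c[0]/-c[2], s["cy"]-f*c[1]/-c[2]
def ray(s,u,v,z):
    f=210/np.tan(np.radians(s["vfov"])/2)
    d=np.array(s["rotation"])@np.array([(u-s["cx"])/f,-(v-s["cy"])/f,-1]);o=np.array(s["origin"])
    return o+d*(z-o[2])/d[2]
def save(s,n): cv2.imwrite("pics/"+n,np.array(s["color"])[:,:,::-1])
E
python3 - <<'E'
from h import *
print(state())
for c in ["scene","side"]:
    s=snapshot(c); save(s,c+"1.png"); print(c,{k:np.round(v,3).tolist() for k,v in s.items() if k!="color"}, s.keys())
    for q in ["dock_a","cassette_a","cassette_a_tabs","plate","marker_red","marker_blue","magnifier","jar"]:
        for r in place_of(q,c): print(q,round(r["p"],2),np.round(r["point"],3),np.round(proj(s,r["point"])))
a=cv2.imread("pics/scene1.png");b=cv2.imread("pics/side1.png")
E
```

```text
pics
{'t': 0.0, 'joint_positions': array([ 1.28260349e+00,  3.53643773e-01,  1.63414666e+00, -5.64913857e-05,
        1.15518014e+00, -2.40451268e-03]), 'qvel': array([ 1.55043286e-03,  5.34085918e-04,  1.53617196e-04,  1.46823056e-03,
        4.83541057e-05, -2.35319131e-04]), 'joint_torque': array([-6.71200542e-04, -6.05254054e+01, -3.42082357e+01, -1.38717905e-04,
        9.29360715e-03,  3.81022190e-06]), 'tool_pos': array([0.17608041, 0.59918707, 0.23055905]), 'ee_rot': array([-1.5357337 ,  1.56941744, -1.82149918]), 'wrist_force': array([ 0.02746207, -0.23436838, -0.60096498]), 'ft_torque': array([-0.0331516 , -0.00159344,  0.00386926]), 'grip_width': 0.0858316523832418}
scene {'vfov': 52.363, 'cx': 283.51, 'cy': 215.316, 'origin': [1.07, -0.342, 0.92], 'rotation': [0.69, 0.013, 1.021]} dict_keys(['color', 'vfov', 'cx', 'cy', 'origin', 'rotation'])Traceback (most recent call last):
  File "<stdin>", line 6, in <module>
  File "h.py", line 5, in proj
    return s["cx"]+f*c[0]/-c[2], s["cy"]-f*c[1]/-c[2]
                     ~^^^
IndexError: invalid index to scalar variable.
```

```bash
sed -i 's/^import numpy.*/&\nfrom scipy.spatial.transform import Rotation as Ro/; s/np.array(s\["rotation"\])/Ro.from_euler("xyz",s["rotation"]).as_matrix()/' h.py
python3 - <<'E'
from h import *
for c in ["scene","side"]:
    s=snapshot(c); save(s,c+"1.png"); print(c,np.round(s["origin"],2))
    for q in ["dock_a","cassette_a","cassette_a_tabs","plate","marker_red","marker_blue","magnifier","jar"]:
        for r in place_of(q,c): print(q,round(r["p"],2),np.round(r["point"],3),np.round(proj(s,r["point"])))
E
```

```text
scene [ 1.07 -0.34  0.92]
dock_a 0.82 [0.669 0.059 0.   ] [342. 280.]
dock_a 0.65 [ 0.504 -0.016 -0.003] [281. 247.]
dock_a 0.65 [ 0.541 -0.248  0.004] [207. 298.]
cassette_a 0.79 [ 0.5   -0.021  0.005] [279. 245.]
cassette_a 0.74 [ 0.536 -0.25   0.06 ] [202. 285.]
cassette_a 0.74 [ 0.581 -0.023  0.001] [295. 269.]
cassette_a 0.71 [ 0.533 -0.251  0.009] [204. 295.]
cassette_a_tabs 0.95 [ 0.498 -0.018  0.06 ] [279. 231.]
plate 0.93 [0.51  0.195 0.004] [347. 214.]
plate 0.88 [0.297 0.258 0.003] [322. 162.]
marker_red 0.65 [ 0.62  -0.266 -0.   ] [214. 329.]
marker_blue 0.61 [ 0.577 -0.021  0.003] [295. 267.]
magnifier 0.91 [0.517 0.391 0.004] [403. 188.]
jar 0.8 [ 0.521 -0.436 -0.001] [129. 331.]
side [-0.2  -1.04  1.08]
dock_a 0.88 [ 0.505 -0.017 -0.001] [286. 236.]
dock_a 0.59 [ 0.674  0.063 -0.003] [314. 205.]
dock_a 0.36 [ 0.582 -0.023 -0.   ] [307. 228.]
cassette_a 0.75 [ 0.499 -0.018  0.006] [284. 235.]
cassette_a 0.66 [ 0.538 -0.248  0.006] [340. 275.]
cassette_a_tabs 0.68 [ 0.502 -0.02   0.057] [285. 223.]
plate 0.82 [ 0.3    0.259 -0.   ] [187. 212.]
plate 0.75 [0.514 0.194 0.003] [253. 200.]
marker_red 0.61 [ 0.612 -0.265 -0.002] [364. 270.]
marker_red 0.17 [ 0.5   -0.018  0.006] [285. 235.]
marker_blue 0.51 [ 0.584 -0.023 -0.001] [307. 228.]
magnifier 0.84 [0.523 0.388 0.001] [227. 172.]
jar 0.56 [ 0.516 -0.433 -0.001] [378. 322.]
```

View pics/scene1.png

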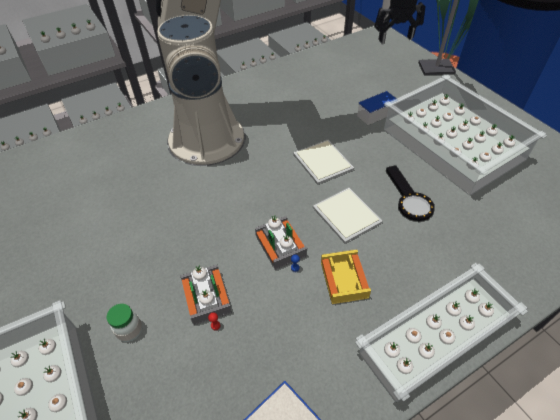

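View pics/side1.png

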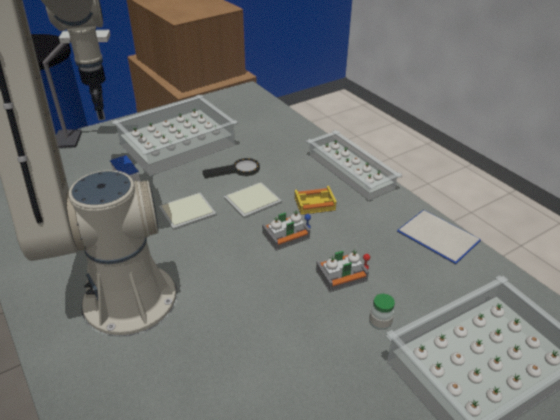

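```bash
python3 - <<'E'
from h import *
class S(dict):pass
s=snapshot("side"); save(s,"side2.png")
for n,c in {"blueedge":[(399,235),(427,213),(479,240),(458,259)],"p_far":[(225,195),(264,184),(281,199),(241,215)],"p_near":[(163,204),(205,195),(215,211),(172,224)]}.items():
    P=[ray(s,*q,0.014)[:2] for q in c]; print(n,np.round(np.mean(P,0),3),[round(float(np.linalg.norm(P[i]-P[i-1])),3) for i in range(4)], "dist",round(float(np.linalg.norm(np.mean(P,0))),3))
a=cv2.imread("pics/side2.png");b=cv2.imread("pics/scene1.png")
f=lambda i,x,y:cv2.resize(i[y:y+100,x:x+130],(390,300),interpolation=cv2.INTER_CUBIC)
cv2.imwrite("pics/crop.png",np.vstack([np.hstack([f(a,380,190),f(a,155,150)]),np.hstack([f(b,150,250),f(b,230,200)])]))
E
```

```text
blueedge [ 0.895 -0.293] [0.188, 0.156, 0.186, 0.121] dist 0.941
p_far [0.512 0.19 ] [0.123, 0.146, 0.104, 0.156] dist 0.546
p_near [0.307 0.257] [0.113, 0.143, 0.097, 0.146] dist 0.4
```

View pics/crop.png

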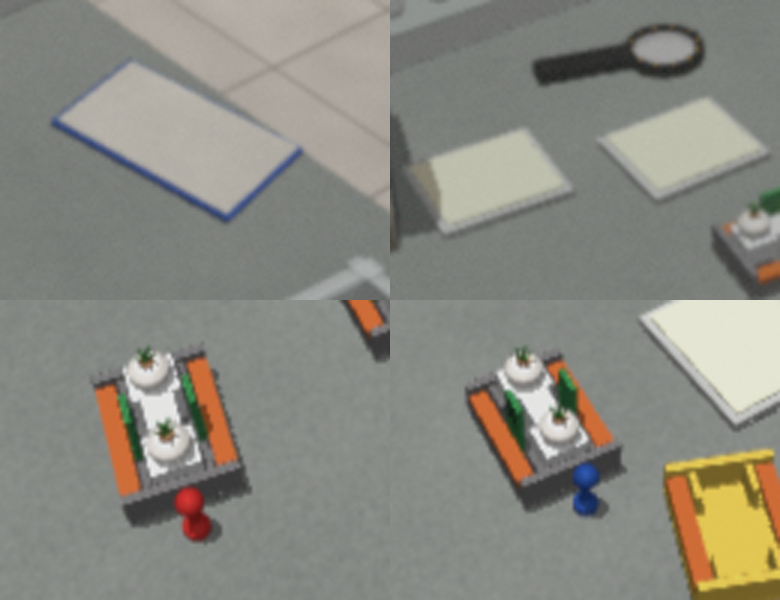

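```bash
python3 - <<'E'
from h import *
st=state(); R=Ro.from_euler("xyz",st["ee_rot"]).as_matrix(); print(np.round(R,3))
y=np.arctan2(R[1,1],R[0,1]); print("jaw dir",y)
for w in (np.pi/2-.21,-np.pi/2-.21): print("turn",(w-y+np.pi)%(2*np.pi)-np.pi)
print((np.array([.538,-.249,.24])-st["tool_pos"])*100)
E
python3 -m inch '4 -5 2 -0.15; 7 -11 2 -0.3; 10 -17 2 -0.45; 12 -23 2 -0.6; 15 -29 2 -0.75' -1 30
```

```text
[[ 0.     0.282  0.959]
 [ 0.     0.959 -0.282]
 [-1.     0.     0.   ]]
jaw dir 1.2849817061758866
turn 0.07581462061900979
turn -3.0657780329707833
[ 36.17724583 -84.86644109   0.87090994]
t: 1.68
tool_pos: [0.3185, 0.3246, 0.2515]
ee_rot: [1.665, 1.57, 0.625]
wrist_force: [1.6, -0.1, -0.1]
grip_width: 0.0856
```

```bash
python3 -m inch '3 -6 0 0.1; 5 -12 0 0.2; 7 -18 0 0.3; 9 -24 0 0.4; 11 -29 0 0.45'; python3 -m inch '2 -6 0 0.08; 5 -12 0 0.16; 7 -18 0 0.24; 9 -24 0 0.32; 11 -28 -1 0.38'
python3 - <<'E'
from h import *
st=state(); R=Ro.from_euler("xyz",st["ee_rot"]).as_matrix(); print("jaw dir",np.arctan2(R[1,1],R[0,1]))
s=snapshot("wrist"); save(s,"w1.png")
for q in ["dock_a","cassette_a","cassette_a_tabs","marker_red"]:
    for r in place_of(q,"wrist"): print(q,round(r["p"],2),np.round(r["point"],3),np.round(proj(s,r["point"])))
E
```

```text
t: 2.3
tool_pos: [0.429, 0.0326, 0.2519]
ee_rot: [1.049, 1.569, 0.461]
wrist_force: [1.7, 0.5, -0.1]
grip_width: 0.0857
t: 2.92
tool_pos: [0.5398, -0.2502, 0.2426]
ee_rot: [0.355, 1.568, 0.148]
wrist_force: [0.4, 1.0, 0.6]
grip_width: 0.0855
jaw dir 1.3640503789024068
dock_a 0.82 [ 0.537 -0.25   0.002] [276. 169.]
cassette_a 0.78 [ 0.543 -0.25   0.005] [277. 174.]
cassette_a 0.63 [ 0.505 -0.021  0.008] [488.  94.]
cassette_a_tabs 0.86 [ 0.502 -0.017  0.059] [526.  87.]
marker_red 0.94 [ 0.614 -0.262  0.   ] [280. 235.]
marker_red 0.16 [ 0.54  -0.249  0.005] [277. 172.]
```

View pics/w1.png

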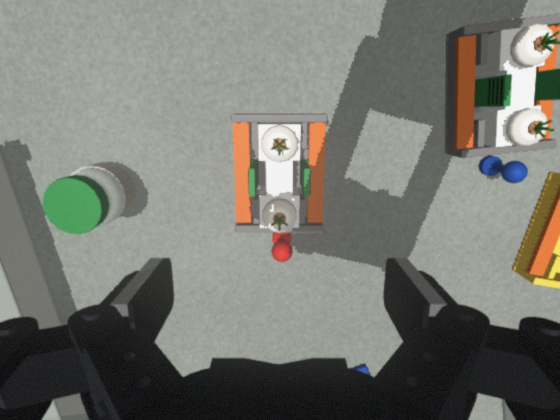

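```bash
python3 - <<'E'
from h import *
s=snapshot("wrist"); im=np.array(s["color"]).astype(int)
W=im[150:225,235:325]; g=(W[...,1]>W[...,0]*1.5)&(W[...,1]>W[...,2]*1.4)&(W[...,1]>50)
n,l,stt,c=cv2.connectedComponentsWithStats(g.astype(np.uint8))
T=[]
for i in range(1,n):
    if stt[i,4]>30: print(stt[i],c[i]+[235,150]);T.append(c[i]+[235,150])
o=(im[...,0]>180)&(im[...,1]>70)&(im[...,1]<140)&(im[...,2]<80); o[:,:225]=0;o[:,335:]=0;o[:105]=0;o[240:]=0
n,l,stt,c=cv2.connectedComponentsWithStats(o.astype(np.uint8)); P=[]
for i in range(1,n):
    if stt[i,4]>200:
        print("ledge",stt[i],c[i]); ys,xs=np.where(l==i); pts=np.array([ray(s,u,v,.028)[:2] for u,v in zip(xs,ys)])
        r=cv2.minAreaRect((pts*1000).astype(np.float32)); print(np.round(r[0],1),np.round(r[1],1),r[2]); P.append(r[0])
print("dock",np.mean(P,0), "yaw",np.arctan2(*(np.array(P[1])-P[0])[::-1])+0)
for t in T: print(np.round(ray(s,*t,.065),4))
print(np.round(proj(s,[.540,-.250,.058])), state()["tool_pos"])
E
```

```text
[ 65  21   7  23 113] [302.97345133 180.38938053]
[ 11  22   6  27 152] [248.40131579 185.33552632]
  return _methods._mean(a, axis=axis, dtype=dtype,
  ret = ret.dtype.type(ret / rcount)
Traceback (most recent call last):
IndexError: list index out of range
```

```bash
python3 - <<'E' 2>&1 | tail -20
from h import *
s=snapshot("wrist"); save(s,"w2.png"); im=np.array(s["color"]).astype(int)
st=state(); R=Ro.from_euler("xyz",st["ee_rot"]).as_matrix(); print("jaw dir",np.arctan2(R[1,1],R[0,1]),st["tool_pos"])
sub=np.zeros((420,560),bool); sub[100:245,222:338]=1
g=(im[...,1]>im[...,0]*1.3)&(im[...,1]>im[...,2]*1.3)&sub
o=(im[...,0]>im[...,2]*2.2)&(im[...,1]>im[...,2]*1.2)&(im[...,0]>90)&sub
for nm,m,z,a in (("tab",g,.069,60),("ledge",o,.028,300)):
    n,l,q,c=cv2.connectedComponentsWithStats(m.astype(np.uint8)); P=[]
    for i in range(1,n):
        if q[i,4]<a: continue
        ys,xs=np.where(l==i); pts=np.array([ray(s,u,v,z)[:2] for u,v in zip(xs,ys)])*1000
        r=cv2.minAreaRect(pts.astype(np.float32)); print(nm,q[i],np.round(r[0],1),np.round(r[1],1),round(r[2],1)); P.append(r[0])
    if len(P)==2: d=np.array(P[1])-P[0]; print("mid",np.mean(P,0),"len",np.hypot(*d),"dir",np.arctan2(d[1],d[0]))
E
```

```text
jaw dir 1.3634626425225957 [ 0.53862452 -0.24635096  0.2421851 ]
tab [245 171   7  28 172] [ 533.3 -271.8] [ 5.5 25.3] 76.9
tab [299 171   8  28 189] [ 543.6 -223. ] [ 6.4 25.3] 78.9
mid [ 538.45297241 -247.44599915] len 49.87606588007067 dir 1.3620474656354655
ledge [ 305  125   17  100 1386] [ 546.1 -210.5] [ 15.6 103. ] 77.7
ledge [ 230  126   18   99 1435] [ 531.  -284.5] [ 15.7 102. ] 78.2
mid [ 538.55200195 -247.47055054] len 75.50803745165223 dir -1.7726899154573077
```

```bash
python3 -m inch '0 -0.1 -4 0; 0 -0.1 -8 0; 0 -0.1 -12 0; 0 -0.1 -13 0; 0 -0.1 -13 0'; python3 - <<'E'
from h import *
s=snapshot("wrist"); save(s,"w3.png"); st=state(); print(st["tool_pos"],st["wrist_force"])
E
```

```text
t: 3.9
tool_pos: [0.5388, -0.2468, 0.1128]
ee_rot: [1.184, 1.569, 0.977]
wrist_force: [0.0, -0.2, 0.7]
grip_width: 0.0854
[ 0.53942886 -0.24724247  0.11357955] [ 0.32822822 -0.24607015  0.43267021]
```

View pics/w3.png

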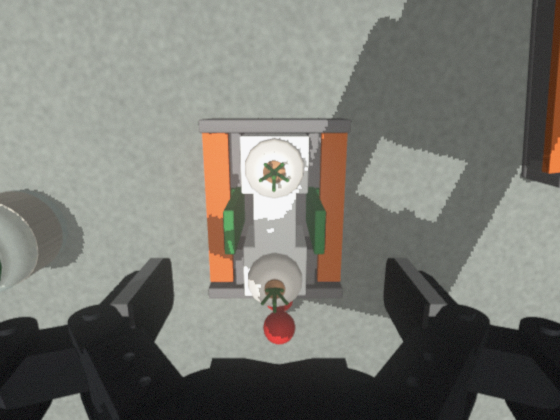

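```bash
python3 -m inch '0 0 -2 0; 0 0 -4 0; 0 0 -6 0; 0 0 -7.2 0; 0 0 -7.2 0' && python3 -m inch '0 0 0 0; 0 0 0 0; 0 0 0 0; 0 0 0 0; 0 0 0 0' 1 30; python3 -m inch '0 0 0 0; 0 0 0 0; 0 0 0 0; 0 0 0 0; 0 0 0 0'
```

```text
t: 4.58
tool_pos: [0.539, -0.2471, 0.0408]
ee_rot: [1.029, 1.569, 0.822]
wrist_force: [-0.8, -0.9, 0.2]
grip_width: 0.0851
t: 5.2
tool_pos: [0.5398, -0.248, 0.0427]
ee_rot: [0.143, 1.567, -0.063]
wrist_force: [-2.8, -1.9, 12.2]
grip_width: 0.0387
t: 5.82
tool_pos: [0.54, -0.2481, 0.0429]
ee_rot: [0.098, 1.567, -0.108]
wrist_force: [-1.1, 0.4, 5.5]
grip_width: 0.0384
```

```bash
python3 - <<'E'
from h import *
s=snapshot("wrist"); save(s,"w4.png"); b=snapshot("scene"); save(b,"sc4.png"); d=snapshot("side"); save(d,"sd4.png")
b=cv2.resize(cv2.imread("pics/sc4.png")[220:340,130:290],(400,300)); d=cv2.resize(cv2.imread("pics/sd4.png")[200:320,270:430],(400,300))
a=cv2.resize(cv2.imread("pics/w4.png"),(400,300)); cv2.imwrite("pics/c4.png",np.vstack([np.hstack([b,d]),np.hstack([a,a*0])]))
E
```

```text
(no output)
```

View pics/c4.png

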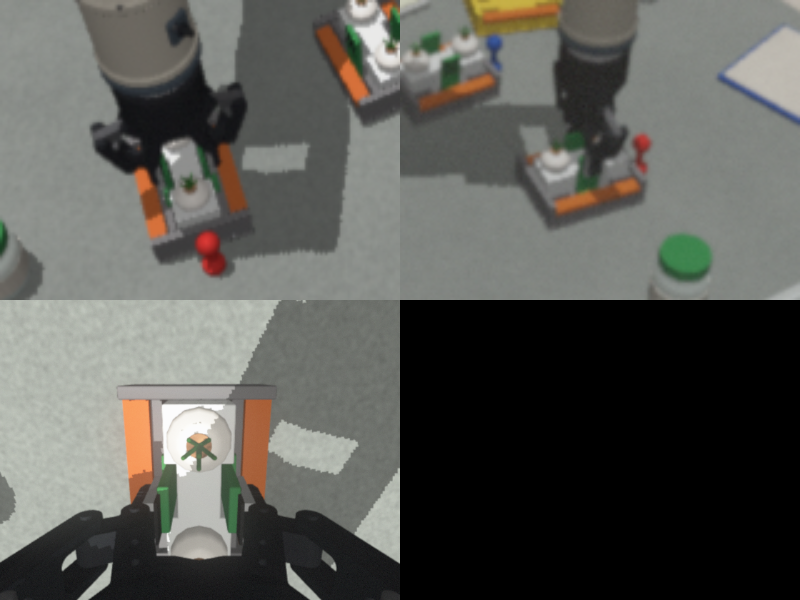

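```bash
python3 -m inch '0 0 0.3 0; 0 0 0.6 0; 0 0 1 0; 0 0 1.5 0; 0 0 2 0'
```

```text
t: 6.6
tool_pos: [0.5401, -0.248, 0.0633]
ee_rot: [0.129, 1.567, -0.078]
wrist_force: [0.1, 0.1, -2.2]
grip_width: 0.0381
```

```bash
python3 -m inch '0 0 3 0; 0 0 6 0; 0 0 9 0; 0 0 12 0; 0 0 14 0' && python3 - <<'E'
from h import *
s=snapshot("wrist"); save(s,"w5.png"); print(state()["tool_pos"],state()["wrist_force"])
b=snapshot("scene"); save(b,"sc5.png")
E
```

```text
t: 7.22
tool_pos: [0.5404, -0.248, 0.2052]
ee_rot: [0.064, 1.565, -0.142]
wrist_force: [0.5, 0.4, -2.4]
grip_width: 0.0382
[ 0.54149581 -0.24854984  0.20755648] [ 1.03646894 -1.1641738   0.69264149]
```

View pics/sc5.png

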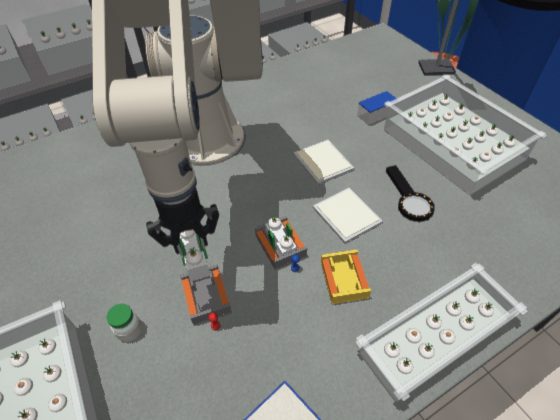

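Cassette lifted (at 193,245), red dock empty, marker undisturbed, other cassette seated. I'll carry it across to the plate (347,214).

```bash
python3 -m inch '0 2 0 0; 0 6 0 0; -1 11 0 0; -1 16 0 0; -1 21 0 0' && python3 -m inch '0 5 0 0; -1 10 0 0; -2 15 0 0; -2 19 0 0; -2 22.5 0 0' && python3 -m inch '0 0.3 0 0; 0 0.3 -1 0; 0 0.3 -2.5 0; 0 0.3 -4 0; 0 0.3 -5 0' && python3 -m inch '0 0 0 0; 0 0 0 0; 0 0 0 0; 0 0 0 0; 0 0 0 0'
python3 - <<'E'
from h import *
for c in ("scene","side"):
    s=snapshot(c); save(s,c+"6.png")
    for q in ["cassette_a","plate","dock_a","marker_red","marker_blue","jar","magnifier"]:
        for r in place_of(q,c): print(c,q,round(r["p"],2),np.round(r["point"],3))
st=state();print(st["tool_pos"],st["wrist_force"],abs(st["qvel"]).max())
cv2.imwrite("pics/c6.png",np.hstack([cv2.resize(cv2.imread("pics/scene6.png")[80:360,120:470],(400,320)),cv2.resize(cv2.imread("pics/side6.png")[80:360,130:480],(400,320))]))
E
```

```text
t: 7.95
tool_pos: [0.5301, -0.036, 0.2049]
ee_rot: [-0.021, 1.564, -0.228]
wrist_force: [1.0, 0.6, -2.8]
grip_width: 0.0382
t: 8.57
tool_pos: [0.5084, 0.1912, 0.2038]
ee_rot: [-0.154, 1.566, -0.359]
wrist_force: [-0.3, -0.5, -2.2]
grip_width: 0.0383
t: 9.2
tool_pos: [0.5079, 0.1934, 0.1523]
ee_rot: [-0.442, 1.567, -0.648]
wrist_force: [-0.3, 0.3, -0.7]
grip_width: 0.038
t: 9.82
tool_pos: [0.508, 0.1935, 0.1526]
ee_rot: [-0.336, 1.567, -0.542]
wrist_force: [-0.8, 0.5, -2.2]
grip_width: 0.0381
scene cassette_a 0.94 [0.504 0.192 0.12 ]
scene cassette_a 0.9 [ 0.502 -0.018  0.007]
scene plate 0.69 [ 0.509  0.193 -0.002]
scene plate 0.56 [0.299 0.259 0.002]
scene dock_a 0.96 [ 0.505 -0.019 -0.002]
scene dock_a 0.87 [ 0.539 -0.248  0.001]
scene dock_a 0.79 [0.666 0.06  0.003]
scene marker_red 0.64 [0.508 0.194 0.001]
scene marker_blue 0.45 [ 0.581 -0.024 -0.001]
scene jar 0.7 [ 0.52  -0.436 -0.002]
scene magnifier 0.81 [0.52  0.392 0.002]
side cassette_a 0.93 [ 0.501 -0.02   0.006]
side cassette_a 0.89 [0.504 0.195 0.114]
side plate 0.76 [0.515 0.192 0.001]
side plate 0.75 [ 0.299  0.259 -0.003]
side dock_a 0.69 [ 0.539 -0.247  0.003]
side dock_a 0.66 [ 0.505 -0.016  0.001]
side dock_a 0.6 [ 0.673  0.062 -0.002]
side marker_red 0.52 [ 0.615 -0.264  0.002]
side marker_blue 0.43 [ 0.498 -0.018  0.058]
side marker_blue 0.37 [ 0.582 -0.023 -0.001]
side jar 0.71 [ 0.518 -0.435 -0.002]
side magnifier 0.59 [0.52  0.389 0.001]
[0.50787232 0.19338728 0.15226794] [ 0.90526006  0.41816622 -2.78292632] 0.0022122212656906564
```

View pics/c6.png

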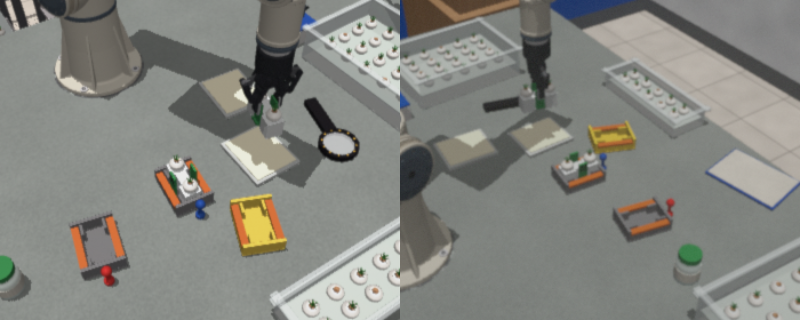

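The cassette hangs level over the far cream plate. The other cassette is seated, and the markers, jar and magnifier are in place.

```bash
python3 -c "from cell import hand_in; print(hand_in())"
```

```text
the job is handed in; nothing more can be done
None
```

I pinched both catches of the red-marked cassette while it was still seated and lifted it out. I handed in at about 10 s with it still held over the plate that is farther from the robot.

**Last checks:**
- **Position:** the cassette was at about (0.504, 0.193), within 1 cm of the plate centre at about (0.512, 0.193). Its underside was about 0.115 m above the table, roughly 10 cm over the plate.
- **Stillness and grip:** the arm was still (joint speeds at most 0.002 rad/s). The grip was steady, and the wrist carried about 2.2–2.8 N, the cassette's weight. It looked level in both camera views; I did not measure the tilt.
- **Other objects:** the blue-marked cassette, both markers, the jar and the magnifier read the same positions as at the start, within the networks' error.

**Disagreements:**
- The gripper reported a 38 mm opening, while the fully pinched catches should measure 42 mm. The clean lift shows they released, but I had no direct reading of catch travel.
- In the last scene picture the network placed the red marker on the plate. The picture and the side camera both show it still standing by its dock.
- I started the first move with a guessed turn of the wrong sign and corrected it on the way, with no effect on the scene.

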